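# Square up the corner of a spool tray

### The arm

A 7-joint arm with a two-finger parallel gripper is mounted at the origin on the work surface. World frame = base frame: x ahead of the robot, y to its left, z up, the work surface at z = 0. Lengths are in m, angles in rad, forces in N, time in s.
With the tool pointing down it reaches from about 0.375 to 0.925 m from the base axis. Payload 3.1 kg.
Tool frame: the origin (TCP) lies between the finger pads; the fingertips stand 19 mm ahead of it and the grasp point (between the pads) is the TCP; z points along the fingers, y is the direction in which the jaws open and shut (so a half turn about z gives the same grasp; the last joint's range is limited). The gripper opens to 85 mm and grips with 20 to 120 N. Pads are 22 mm wide; open, the fingers measure 114 mm over their backs; the gripper's body (76 mm by 85 mm) begins 54 mm behind the grasp point. The pads swing forward as they close: fully open they stand 13 mm farther back than shut.
Start: joints at [-0.098, 0.383, 0.044, 1.598, -0.018, 1.161, -0.05], TCP at [0.65, 0, 0.25] pointing down, gripper open.
Joint ranges: [-2.61, 2.61], [-0.41, 2.15], [-1.48, 1.57], [0, 2.5], [-1.57, 4.71], [0.05, 1.97], [-2.85, 2.85]. Speed limits (rad/s): [2.79, 2.79, 3.14, 3.14, 3.14, 3.14, 3.14].

### API

Orientations are given as a unit quaternion [x, y, z, w].
In Python, from bench import move_ptp, movel, move_j, move_gripper, pause, inverse_kinematics, read_camera, camera_params, MotionError, sign_off, look_for, tip_of, read_time_s, read_qpos, read_joint_vel, read_effort, read_eef_pos, read_tcp_rot, read_ft_force, read_ft_torque, read_finger_gap gives the robot as it stands. Calls block until the motion is done:
- move_ptp(position, orientation): joint-space move of the TCP to a pose.
- movel(position, orientation=None, speed=0.15): straight line of the TCP; orientation=None keeps the orientation; speed is the mean speed in m/s.
- move_j(angles): joint-space move.
- move_gripper(opening, effort=None): finger opening in m; effort is the grip in N (None keeps the last); returns when the fingers have stopped.
- pause(seconds).
- inverse_kinematics(position, orientation): joint angles nearest the present ones, or None.
- read_camera(name): name is "scene" or "side" or "wrist"; returns the picture (480x640x3 uint8, red, green, blue); there is no depth.
- camera_params(name): a dict with "K" (3x3 intrinsics, pixels), "camera_from_world" (4x4, takes a point from world to camera coordinates). Camera axes: x right, y down, z forward; pixel columns grow to the right and rows downward; lengths in m; the calibration is good to about 2 mm. A picture is of the moment at which its call begins: read the wrist's pose just before it. camera_params takes no time and is no camera call; for the wrist camera it gives the pose at the moment of the call.
A pose or a line that the arm cannot do raises MotionError and nothing moves.
- sign_off(): hands the job in, once; it reports no verdict.
Trained networks look in the newest picture that a camera, given by its name, has taken for a name from the list of things; names that differ only in an ending like _2 or _b are one class to them, and where a whole thing is asked for, a point or a joint stands for the part that bears it (a point fixed in the world has none). Each returns a list of dicts, best first, with "confidence" (0 to 1); they miss things now and then, are a little off and sometimes report something else, mostly with a low value. They report only what shows in the picture. A call takes as long as a camera call. They do not tell look-alikes from the thing itself.
- look_for(camera, name): "at" ([column, row] in pixels, amid what is visible of it).
- tip_of(camera, name): "at" ([column, row] in pixels: a listed point, or the origin of a listed thing).
Readings, each from a call of its own:
- read_time_s(): time.
- read_qpos(): joint angles.
- read_joint_vel(): joint speeds.
- read_effort(): joint torques, N m.
- read_eef_pos(): TCP position.
- read_tcp_rot(): TCP orientation.
- read_ft_force(): force on the tool from outside, world axes, zero at the start.
- read_ft_torque(): the same for the moment, N m.
- read_finger_gap(): finger opening in m.
Only numpy, scipy, OpenCV 4.12 (cv2) and the standard library are available. Lean on these libraries where they do the work, as an engineer would, in place of code of your own. Each camera call takes 0.05 s, during which the arm holds its last target.

### The job

Pick up the aluminium square by its black grip and press it into the corner of the half-built spool tray, gently but firmly against both the fixed back rail and the leaning side rail, so that the side rail is pushed out until both rails sit flush along the square with no gap; hold it there against both for about a second. A few newtons on each rail is enough and more than 20 N would spoil the joint; move the side rail only with the square. Then lift the square out, leaving the corner square, and set it down gently, flat, on the cork mat, without disturbing anything else on the bench.

Things in the scene. Friction and masses are not known exactly. Their poses are not given: they have to be found in the camera images.
- tray: base board (plywood, 200 in x by 260 in y by 8 mm) of the half-built spool tray, fixed to the bench. Origin: centre of its underside. Two upright rails stand on it: a fixed back rail near its +x edge and a pivoting side rail near its -y edge. They were set by eye: their inside corner is at tray (+75, -105) mm, but up to 7 mm off in x and in y; only feel or sight tells
- side (a joint): angle of the dark wooden side rail, 160 long, 14 thick, top 45 mm above the bench. It pivots on a vertical pin at the inside corner and runs to tray -x. 0 = inner face square to the back rail; positive = free end leaning inwards (tray +y). A stiff pivot (0.4 N m of friction) keeps it where it is left; it starts at 0.05 to 0.14 rad and can also be pushed too far (to -0.08)
- grip (a point): centre of the upright black grip (orange band), 26 by 26 mm, of the loose aluminium square, 0.25 to 0.42 kg. The point is 40 mm above the square's underside, the grip's top 65 mm. z up when it lies flat. Seated in the tray's corner the square has the tray's orientation, and this point is 55 mm from both inner faces. 28 mm is free between grip and each leg
- leg_x (a point): middle of the outer face of the square's leg that goes on the back rail (mid-brown, fixed, inner face parallel to tray y, 246 long, 14 thick, top 45 mm above the bench): at (+55, +15) mm from the grip in the square's axes, 10 mm above its underside. The leg is 14 mm thick, 20 high and spans y = -45 to +75 mm from the grip; its outer face looks to the square's +x
- leg_y (a point): middle of the outer face of the square's leg that meets the side rail: at (-15, -55) mm from the grip, 10 mm above its underside. The leg is 14 mm thick, 20 high and spans x = -75 to +45 mm from the grip; its outer face looks to the square's -y. A 6 mm thick web joins the legs under the grip; the heel is relieved
- mat: cork mat fixed on the bench, 200 by 200 by 4 mm; the square starts on it. Origin: centre of its underside
Things that resemble listed ones, but are neither listed nor needed, are in the scene too. There is more than one size of the part that bears grip; the job needs the smallest.

How it is judged:
By the outcome, as a careful person would: the job done as asked, in the order asked, and still so for the second after the job is handed in, with the robot touching nothing.
It also fails if it takes over 72 s, if anything falls off the work surface, if the arm or the gripper's body presses on something with over 40 N, if the wrist force passes 120 N, or if a joint passes its speed limit or range.

## Working session

There is one attempt and no reset: what is moved stays moved. The work goes in short steps, each a Python script; the robot and the scene stay as the last script left them, time stands still between calls to the robot, and variables do not carry over. Pictures are saved under pics/ and viewed, and the job is handed in when it is done.

```bash
ls; mkdir -p pics; cat > h.py <<'E'
import numpy as np, cv2
from bench import *
def save(cam,fn):
    im=read_camera(cam); cv2.imwrite('pics/'+fn,cv2.cvtColor(im,cv2.COLOR_RGB2BGR)); return im
def ray(P,px):
    K=np.array(P['K']);T=np.array(P['camera_from_world']);R=T[:3,:3];t=T[:3,3]
    d=R.T@np.linalg.solve(K,np.array([px[0],px[1],1.0]));return -R.T@t,d
def atz(P,px,z):
    o,d=ray(P,px);return o+d*(z-o[2])/d[2]
def proj(P,X):
    K=np.array(P['K']);T=np.array(P['camera_from_world']);c=T[:3,:3]@np.array(X)+T[:3,3];p=K@c;return p[:2]/p[2]
E
python3 - <<'E'
from h import *
for c in ['scene','side','wrist']:
    save(c,c+'0.png'); P=camera_params(c); print(c,np.round(ray(P,(320,240)),3).tolist())
    for n in ['tray','side','grip','leg_x','leg_y','mat']:
        z={'tray':0,'side':.045,'grip':.044,'leg_x':.014,'leg_y':.014,'mat':0}[n]
        for r in tip_of(c,n)[:3] if n!='side' else look_for(c,n)[:3]: print(n,np.round(r['at'],1),round(r['confidence'],2),np.round(atz(P,r['at'],z),3))
print(read_time_s(),read_tcp_rot(),read_ft_force())
E
```

```text
pics
scene [[1.281, 0.631, 0.839], [-0.631, -0.518, -0.579]]
tray [380.5 333.5] 0.71 [0.55  0.207 0.   ]
grip [246.3 247.4] 0.92 [ 0.564 -0.2    0.044]
grip [318.9 194.3] 0.77 [ 0.238 -0.233  0.044]
leg_x [332.3 192.4] 0.96 [ 0.163 -0.242  0.014]
leg_x [333.9 220.6] 0.9 [ 0.283 -0.139  0.014]
leg_x [235.8 267.1] 0.84 [ 0.612 -0.19   0.014]
leg_y [332.3 192.4] 0.96 [ 0.163 -0.242  0.014]
leg_y [333.9 220.6] 0.9 [ 0.283 -0.139  0.014]
leg_y [235.8 267.1] 0.84 [ 0.612 -0.19   0.014]
mat [248.4 255.9] 0.69 [ 0.546 -0.214  0.   ]
side [[0.088, -0.687, 0.739], [0.376, 0.594, -0.712]]
tray [284.1 163.6] 0.67 [0.554 0.227 0.   ]
side [296.7 184.6] 0.58 [0.509 0.081 0.045]
grip [387.2 252.1] 0.84 [ 0.552 -0.213  0.044]
grip [529.5 331.8] 0.65 [ 0.64  -0.5    0.044]
grip [254.6 317.3] 0.59 [ 0.247 -0.209  0.044]
leg_x [402.7 240.2] 0.96 [ 0.623 -0.183  0.014]
leg_x [256.6 299.7] 0.87 [ 0.276 -0.153  0.014]
leg_x [221.2 355.1] 0.86 [ 0.167 -0.229  0.014]
leg_y [402.7 240.2] 0.96 [ 0.623 -0.183  0.014]
leg_y [256.6 299.7] 0.87 [ 0.276 -0.153  0.014]
leg_y [221.2 355.1] 0.86 [ 0.167 -0.229  0.014]
mat [387.4 263.3] 0.71 [ 0.561 -0.209 -0.   ]
wrist [[0.649, 0.067, 0.373], [-0.004, -0.27, -0.963]]
side [193.7 101.5] 0.73 [0.533 0.106 0.045]
leg_x [ 10.2 329. ] 0.71 [ 0.277 -0.145  0.014]
leg_x [291.4 361.5] 0.66 [ 0.613 -0.189  0.014]
leg_y [ 10.2 329. ] 0.71 [ 0.277 -0.145  0.014]
leg_y [291.4 361.5] 0.66 [ 0.613 -0.189  0.014]
1.05 [ 7.07095481e-01  7.07118081e-01  8.67913436e-06 -1.41758326e-05] [0.6524437  0.99146619 0.49729758]
```

View pics/scene0.png

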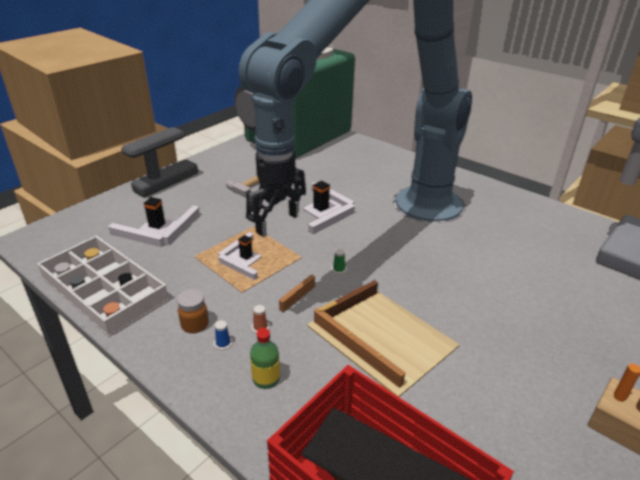

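View pics/side0.png

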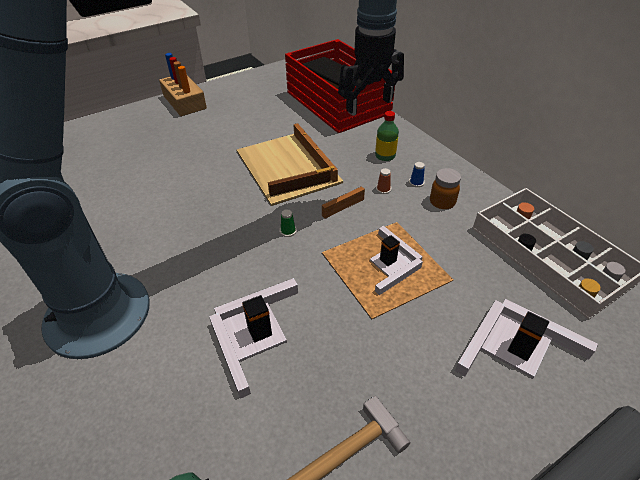

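View pics/wrist0.png

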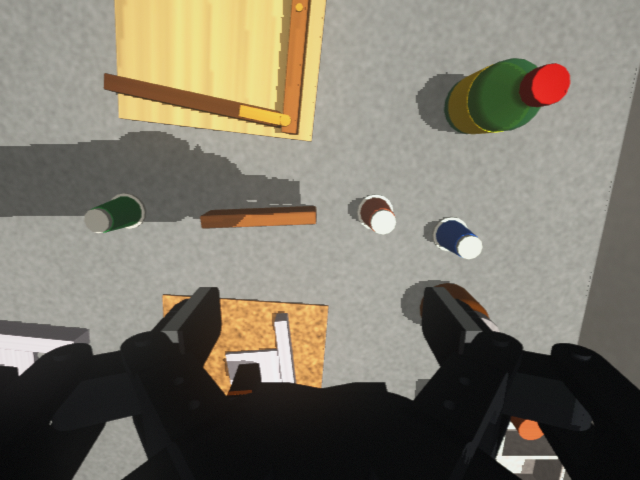

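```bash
python3 - <<'E'
from h import *
import pickle
Q=[.70710678,.70710678,0,0]
for n,p in [('tray',[0.58,0.10,.25]),('mat',[0.57,-0.27,.25])]:
    move_ptp(p,Q); pause(.3)
    P=camera_params('wrist'); save('wrist','w_'+n+'.png'); pickle.dump(P,open(n+'.pkl','wb'))
    for m in ['tray','side','grip','leg_x','leg_y','mat']:
        z={'tray':0,'side':.045,'grip':.044,'leg_x':.014,'leg_y':.014,'mat':0}[m]
        for r in tip_of('wrist',m)[:3] if m!='side' else look_for('wrist',m)[:3]: print(m,np.round(r['at'],1),round(r['confidence'],2),np.round(atz(P,r['at'],z),4))
print(read_time_s(),read_ft_force())
E
```

```text
tray [294.6 101.2] 0.98 [0.5526 0.2099 0.    ]
side [276.3 202.1] 0.8 [0.5357 0.1119 0.045 ]
grip [309.4 152.3] 0.79 [ 0.5583 -0.2078  0.044 ]
leg_x [300.1 205.5] 0.85 [ 0.5469 -0.2641  0.014 ]
leg_x [24.3 84.4] 0.8 [ 0.2766 -0.1439  0.014 ]
leg_x [362.5 133.2] 0.77 [ 0.6117 -0.1893  0.014 ]
leg_y [300.1 205.5] 0.85 [ 0.5469 -0.2641  0.014 ]
leg_y [24.3 84.4] 0.8 [ 0.2766 -0.1439  0.014 ]
leg_y [362.5 133.2] 0.77 [ 0.6117 -0.1893  0.014 ]
4.2917 [ 1.36678692 -0.77295362 -0.21501494]
```

View pics/w_tray.png

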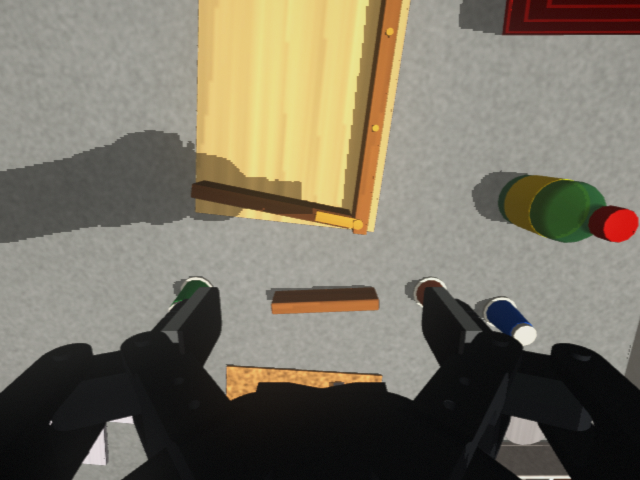

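View pics/w_mat.png

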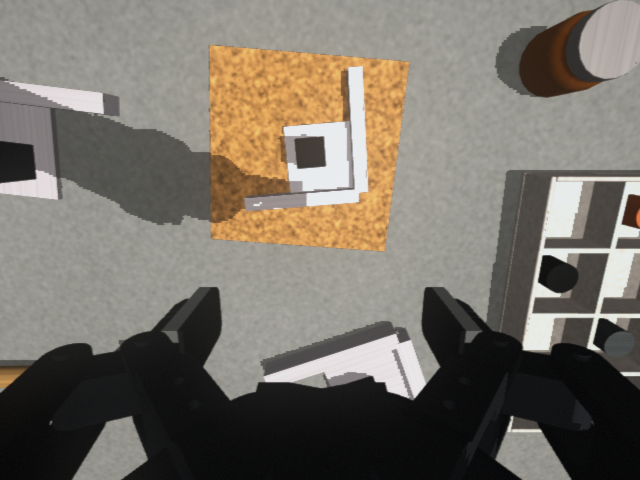

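```bash
python3 - <<'E'
import cv2
a=cv2.imread('pics/w_tray.png')[0:240,180:420]; b=cv2.imread('pics/w_mat.png')[50:220,230:400]
cv2.imwrite('pics/zt.png',cv2.resize(a,(600,600),interpolation=cv2.INTER_NEAREST));cv2.imwrite('pics/zm.png',cv2.resize(b,(595,595),interpolation=cv2.INTER_NEAREST))
E
```

```text
(no output)
```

View pics/zt.png

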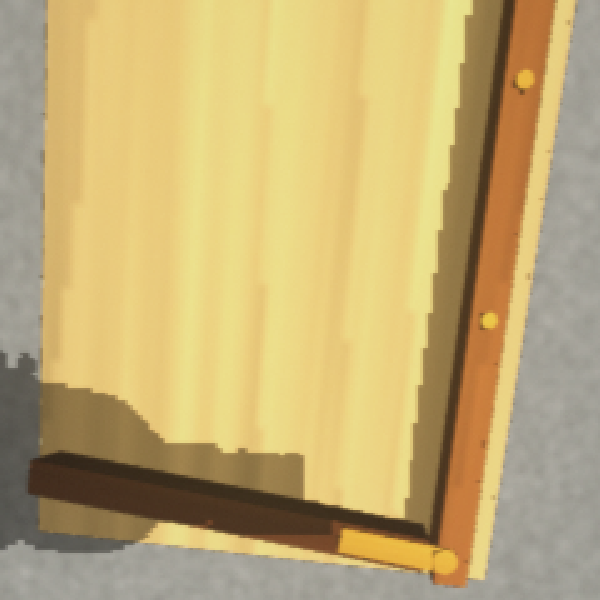

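View pics/zm.png

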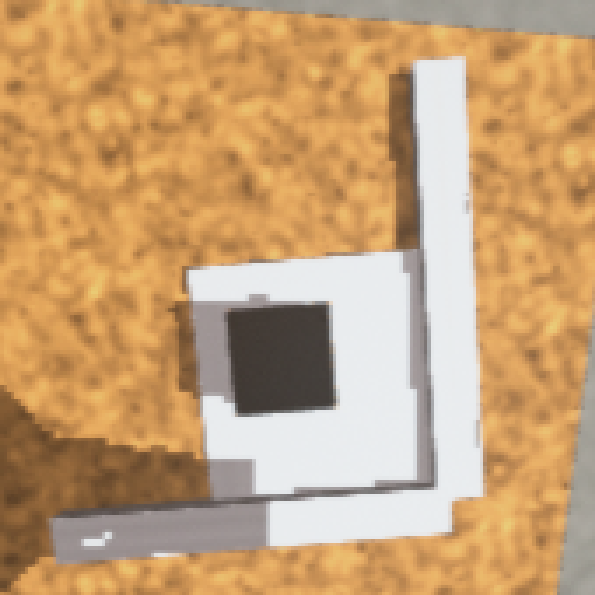

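```bash
cat > meas.py <<'E'
from h import *
import pickle
PT=pickle.load(open('tray.pkl','rb'));PM=pickle.load(open('mat.pkl','rb'))
t=lambda u,v,z: atz(PT,(u/2.5+180-.3,v/2.5-.3),z)
m=lambda u,v,z: atz(PM,(u/3.5+230-.35,v/3.5+50-.35),z)
def line(n,a,b):
    d=b-a;print(n,np.round(a[:2],4),np.round(b[:2],4),'ang deg',round(np.degrees(np.arctan2(d[1],d[0])),2),'len',round(np.linalg.norm(d),4))
if __name__=='__main__':
    line('board L',t(40,530,.008),t(47,0,.008));line('board R',t(485,580,.008),t(575,0,.008));line('board B',t(40,530,.008),t(485,580,.008))
    line('back top',t(437,540,.045),t(512,0,.045));line('back base',t(430,530,.008),t(498,0,.008))
    line('side top',t(32,462,.045),t(435,542,.045));line('side base',t(62,452,.008),t(425,525,.008))
    line('legx out',m(484,497,.024),m(465,57,.024));line('legy out',m(57,563,.024),m(452,531,.024))
    g=[m(*q,.069) for q in [(228,311),(330,303),(336,407),(236,414)]]
    print('grip',np.mean(g,0)); line('g',g[0],g[1]);line('g',g[3],g[2]);line('g',g[3],g[0]);line('g',g[2],g[1])
E
python3 meas.py
```

```text
board L [0.4414 0.0954] [0.4644 0.2988] ang deg 83.55 len 0.2047
board R [0.6386 0.0721] [0.664  0.2982] ang deg 83.58 len 0.2275
board B [0.4414 0.0954] [0.6386 0.0721] ang deg -6.74 len 0.1985
back top [0.6129 0.098 ] [0.6341 0.2848] ang deg 83.53 len 0.188
back base [0.6134 0.0949] [0.6349 0.2983] ang deg 83.98 len 0.2045
side top [0.4551 0.1293] [0.6121 0.0972] ang deg -11.54 len 0.1603
side base [0.4543 0.1295] [0.6112 0.0972] ang deg -11.63 len 0.1602
legx out [ 0.6181 -0.2477] [ 0.6084 -0.1288] ang deg 94.65 len 0.1193
legy out [ 0.4904 -0.2678] [ 0.6089 -0.2578] ang deg 4.79 len 0.119
grip [ 0.56001386 -0.20740673  0.069     ]
g [ 0.5466 -0.1958] [ 0.5719 -0.1938] ang deg 4.42 len 0.0254
g [ 0.5481 -0.2209] [ 0.5735 -0.2191] ang deg 4.04 len 0.0254
g [ 0.5481 -0.2209] [ 0.5466 -0.1958] ang deg 93.58 len 0.0251
g [ 0.5735 -0.2191] [ 0.5719 -0.1938] ang deg 93.68 len 0.0253
```

```bash
cat >> h.py <<'E'
from scipy.spatial.transform import Rotation as Ro
Q0=Ro.from_quat([.70710678,.70710678,0,0])
def q(deg): return (Ro.from_euler('z',deg,degrees=True)*Q0).as_quat()
def ft(n=8,dt=0.02):
    F=[];M=[]
    for i in range(n):
        F.append(read_ft_force());M.append(read_ft_torque());pause(dt)
    return np.mean(F,0),np.mean(M,0)
E
python3 - <<'E'
from h import *
g=np.array([.560,-.2074])
move_ptp([*g,.16],q(4.5)); move_gripper(.047,60)
print(ft())
movel([*g,.075],speed=.12); movel([*g,.047],speed=.05); print('F',ft()[0])
save('wrist','pre.png')
move_gripper(.015,60); print(read_finger_gap(),ft(),read_eef_pos(),read_time_s())
E
```

```text
(array([-0.07416619, -0.04496614,  0.32804284]), array([-0.00946103, -0.01209862,  0.01916009]))
F [-0.0773735  -0.23392356  0.17291063]
0.025433011841717642 (array([ 0.82252465, -0.25063937,  1.21696677]), array([ 0.01996504, -0.0723858 ,  0.01920413])) [ 0.56066666 -0.20747166  0.04743939] 7.6
```

```bash
cat >> h.py <<'E'
PHI=-6.45
c_,s_=np.cos(np.radians(PHI)),np.sin(np.radians(PHI))
EX=np.array([c_,s_]);EY=np.array([-s_,c_])
SEAT=np.array([.6127,.0972])-.055*EX+.055*EY
def txy(dx,dy): return SEAT+dx*EX+dy*EY
E
python3 - <<'E'
from h import *
p=read_eef_pos()
movel([p[0],p[1],.06],speed=.05); print(ft()); save('side','lift.png')
movel([p[0],p[1],.17],speed=.15)
s=txy(-.012,.022); move_ptp([*s,.16],q(PHI)); pause(.3)
save('scene','ab_sc.png');save('side','ab_si.png')
print(ft(), read_eef_pos(),s,Ro.from_quat(read_tcp_rot()).as_euler('xyz',degrees=True),read_time_s())
E
```

```text
(array([ 0.09432971,  0.08861178, -3.39053085]), array([ 0.05171961,  0.0458382 , -0.0048886 ]))
(array([-0.11466661, -0.03227678, -3.43810758]), array([0.0463854 , 0.03284679, 0.00642741])) [0.55483835 0.18113866 0.16005641] [0.55477397 0.18123913] [ 1.79994284e+02 -4.48472804e-03  8.35379881e+01] 11.0583
```

View pics/ab_si.png

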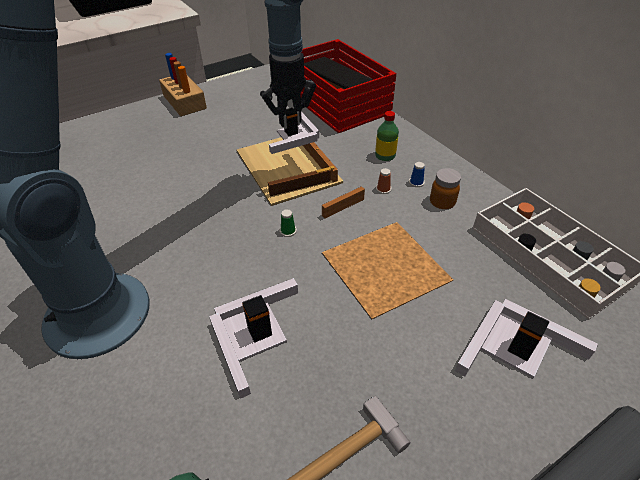

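View pics/ab_sc.png

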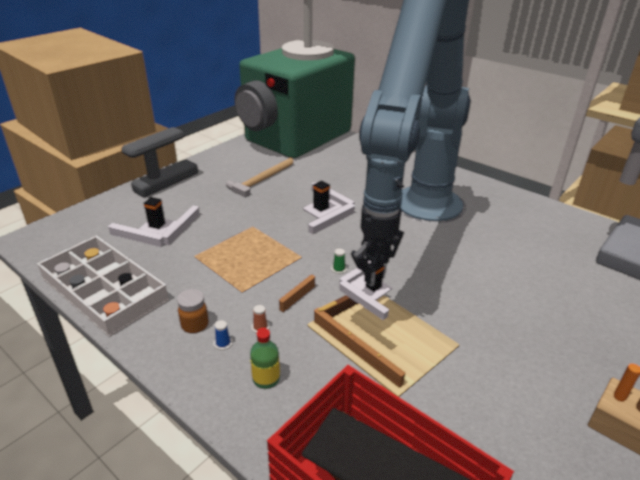

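```bash
python3 - <<'E'
from h import *
s=txy(-.012,.022)
movel([*s,.08],speed=.12); pause(.2); F0,M0=ft(12)
print('tare',F0,M0)
movel([*s,.054],speed=.04); F,M=ft(); print('z',F-F0)
np.save('tare.npy',[F0,M0])
s=txy(-.005,.022); movel([*s,.053],speed=.03)
F,M=ft(); F-=F0;M-=M0; print(F,M,read_time_s())
dx=-.005
while dx<.006:
    dx+=.0005; movel([*txy(dx,.022),.053],speed=.02); F,M=ft(5); F-=F0;M-=M0
    fx=F[:2]@EX
    if abs(fx)>.8: print(round(dx,4),'fx',round(fx,2),'fy',round(F[:2]@EY,2),'fz',round(F[2],2),'Mz',round(M[2],3))
    if fx<-5: break
print(read_eef_pos(),txy(dx,.022),read_time_s())
E
```

```text
tare [-0.0302917  -0.39676755 -3.39325869] [ 0.0539388   0.04253551 -0.0040876 ]
z [-0.00909996  0.70231136 -0.26180311]
[ 0.22739143  0.29254595 -0.14095137] [-0.0340674   0.00161264 -0.00361333] 13.725
0.002 fx -1.08 fy 0.41 fz 0.56 Mz -0.025
0.0025 fx -2.73 fy 0.47 fz 1.5 Mz -0.106
0.003 fx -5.25 fy 0.66 fz 3.25 Mz -0.216
[0.56854094 0.17979432 0.05280077] [0.56967903 0.17955409] 19.0583
```

```bash
python3 - <<'E'
from h import *
F0,M0=np.load('tare.npy')
dx=.003
for k in range(1,9):
    yaw=PHI-.2*k
    movel([*txy(dx,.022),.0533],q(yaw),speed=.02); F,M=ft(5); F-=F0;M-=M0
    fx=F[:2]@EX
    print(round(dx,4),round(yaw,2),'fx',round(fx,2),'fy',round(F[:2]@EY,2),'fz',round(F[2],2),'Mz',round(M[2],3),'yeff',round(-M[2]/fx*1e3))
    if -M[2]/fx>.02: break
    if fx>-4: dx+=.0003
print(read_eef_pos(),Ro.from_quat(read_tcp_rot()).as_euler('xyz',degrees=True)[2]-90,read_time_s())
E
```

```text
0.003 -6.65 fx -5.32 fy 0.94 fz 1.2 Mz -0.16 yeff -30
0.003 -6.85 fx -5.13 fy 1.4 fz 1.03 Mz -0.031 yeff -6
0.003 -7.05 fx -5.14 fy 1.11 fz 0.65 Mz 0.214 yeff 42
[0.56872368 0.17995563 0.05282766] -6.914687540836141 20.0583
```

```bash
python3 - <<'E'
from h import *
F0,M0=np.load('tare.npy')
yaw=-6.93; dx=.0008; z=.0535
movel([*txy(.0008,.022),z],q(yaw),speed=.02)
movel([*txy(dx,.014),z],q(yaw),speed=.03)
F0,M0=ft(10); print(F0,M0); 
np.save('tare2.npy',[F0,M0])
dy=.014
while dy>-.008:
    dy-=.001 if dy>.003 else .0004
    movel([*txy(dx,dy),z],q(yaw),speed=.02); F,M=ft(4,.015); F-=F0;M-=M0
    fx=F[:2]@EX;fy=F[:2]@EY
    print(round(dy,4),'fx',round(fx,2),'fy',round(fy,2),'fz',round(F[2],2),'Mz',round(M[2],3))
    if fy>6: break
y=Ro.from_quat(read_tcp_rot()).as_euler('xyz',degrees=True)[2]-90
print((np.array(read_eef_pos())[:2]-SEAT)@np.c_[EX,EY],y,read_time_s())
save('scene','pr_sc.png');save('side','pr_si.png')
E
```

```text
[-0.28529333  0.14168865 -3.7038846 ] [0.0394537  0.07136924 0.00470438]
0.013 fx 0.15 fy -0.04 fz 0.15 Mz -0.02
0.012 fx -0.14 fy 0.34 fz -0.26 Mz -0.018
0.011 fx 0.3 fy 2.28 fz -0.08 Mz -0.159
0.01 fx 0.15 fy 2.83 fz 0.17 Mz -0.22
0.009 fx 0.02 fy 2.97 fz 0.81 Mz -0.236
0.008 fx -0.28 fy 2.61 fz 0.91 Mz -0.247
0.007 fx -0.31 fy 2.87 fz 0.91 Mz -0.254
0.006 fx -1.19 fy 2.3 fz 0.77 Mz -0.276
0.005 fx -1.35 fy 3.1 fz 1.22 Mz -0.303
0.004 fx -0.79 fy 2.66 fz 1.38 Mz -0.321
0.003 fx -1.44 fy 2.27 fz 0.84 Mz -0.295
0.0026 fx -1.84 fy 2.94 fz 0.47 Mz -0.336
0.0022 fx -1.75 fy 2.98 fz 0.16 Mz -0.371
0.0018 fx -1.39 fy 3.11 fz -0.26 Mz -0.332
0.0014 fx -1.78 fy 3.17 fz 0.28 Mz -0.315
0.001 fx -1.77 fy 3.15 fz -0.38 Mz -0.307
0.0006 fx -1.73 fy 3.71 fz -0.34 Mz -0.282
0.0002 fx -1.18 fy 5.04 fz -0.66 Mz -0.24
-0.0002 fx -1.88 fy 5.12 fz -0.64 Mz -0.218
-0.0006 fx -1.53 fy 5.23 fz -0.53 Mz -0.172
-0.001 fx -1.7 fy 5.3 fz -1.08 Mz -0.169
-0.0014 fx -1.4 fy 6.21 fz -0.61 Mz -0.137
[0.00066677 0.00066527] -6.821051417294441 27.8667
```

```bash
python3 - <<'E'
from h import *
F0,M0=np.load('tare2.npy')
yaw=-6.93; dx=.0008; dy=-.0014; z=.0535
for i in range(8):
    dx+=.0004
    movel([*txy(dx,dy),z],q(yaw),speed=.02); F,M=ft(6,.015); F-=F0;M-=M0
    fx=F[:2]@EX;fy=F[:2]@EY
    ms=-.23+.045*(fy-3.08)
    print(round(dx,4),'fx',round(fx,2),'fy',round(fy,2),'fz',round(F[2],2),'Mz',round(M[2],3),'yeff',round(-(M[2]-ms)/fx*1e3))
    if fx<-5.5: break
y=Ro.from_quat(read_tcp_rot()).as_euler('xyz',degrees=True)[2]-90
print(dx,(np.array(read_eef_pos())[:2]-SEAT)@np.c_[EX,EY],y,read_time_s())
E
```

```text
0.0012 fx -2.35 fy 5.76 fz -0.28 Mz -0.148 yeff -16
0.0016 fx -3.02 fy 6.22 fz -0.14 Mz -0.177 yeff -29
0.002 fx -3.07 fy 6.07 fz 0.58 Mz -0.168 yeff -24
0.0024 fx -3.62 fy 6.27 fz 0.65 Mz -0.173 yeff -24
0.0028 fx -3.34 fy 6.0 fz 1.01 Mz -0.179 yeff -24
0.0032 fx -3.92 fy 6.06 fz 0.64 Mz -0.201 yeff -27
0.0036 fx -3.86 fy 6.08 fz 0.73 Mz -0.168 yeff -19
0.004 fx -4.36 fy 6.28 fz 1.35 Mz -0.159 yeff -17
0.004000000000000001 [0.00188255 0.00064955] -6.799726463202376 30.7667
```

View pics/pr_si.png

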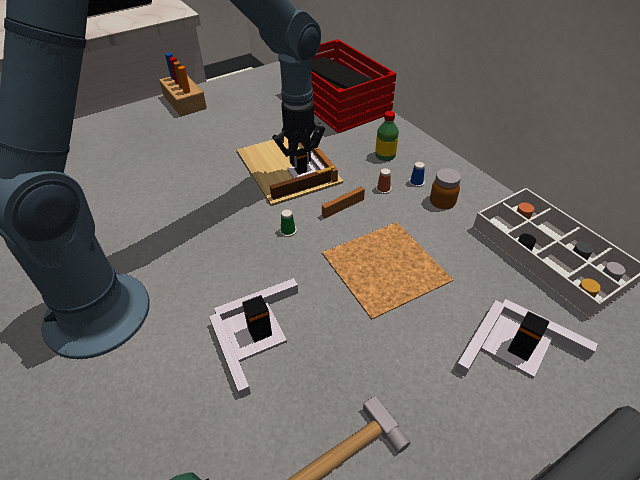

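```bash
python3 - <<'E'
from h import *
F0,M0=np.load('tare2.npy')
yaw=-6.93; dx=.004; dy=-.0014; z=.0535
for i in range(6):
    dx+=.0005
    movel([*txy(dx,dy),z],q(yaw),speed=.02); F,M=ft(6,.015); F-=F0;M-=M0
    fx=F[:2]@EX;fy=F[:2]@EY
    ms=-.23+.045*(fy-3.08)
    a=(np.array(read_eef_pos())[:2]-SEAT)@np.c_[EX,EY]*1e3
    y=Ro.from_quat(read_tcp_rot()).as_euler('xyz',degrees=True)[2]-90
    print(round(dx,4),'fx',round(fx,2),'fy',round(fy,2),'fz',round(F[2],2),'Mz',round(M[2],3),'yeff',round(-(M[2]-ms)/fx*1e3),np.round(a,2),round(y,2))
    if fx<-8: break
print(read_time_s())
E
```

```text
0.0045 fx -5.27 fy 5.96 fz 2.09 Mz -0.127 yeff -5 [1.98 0.63] -6.78
0.005 fx -6.57 fy 5.8 fz 3.16 Mz -0.133 yeff -4 [2.03 0.61] -6.77
0.0055 fx -7.7 fy 5.68 fz 3.91 Mz -0.113 yeff 0 [2.05 0.6 ] -6.76
0.006 fx -8.3 fy 5.4 fz 5.13 Mz -0.115 yeff 1 [2.05 0.61] -6.75
32.1667
```

```bash
python3 - <<'E'
from h import *
import pickle
F0,M0=np.load('tare2.npy')
t0=read_time_s()
for i in range(4):
    F,M=ft(12,.03); F-=F0;M-=M0; print('hold fx',F[:2]@EX,'fy',F[:2]@EY,'fz',F[2],'Mz',M[2])
print('held',read_time_s()-t0)
movel([*txy(0,.004),.0537],q(-6.93),speed=.03)
movel([*txy(-.006,.010),.0545],q(-6.93),speed=.03); print('free',ft(5)[0]-F0)
movel([*txy(-.006,.010),.13],q(-6.93),speed=.12)
move_ptp([.58,.04,.25],Q0.as_quat()); pause(.3)
P=camera_params('wrist'); save('wrist','chk.png'); pickle.dump(P,open('chk.pkl','wb'));print(read_time_s())
E
python3 -c "
import cv2
a=cv2.imread('pics/chk.png');cv2.imwrite('pics/chkz.png',cv2.resize(a[60:300,160:440],(700,600),interpolation=cv2.INTER_NEAREST))"
```

```text
hold fx -8.617807289518819 fy 5.221150848761232 fz 4.605340613274368 Mz -0.12082047872701475
hold fx -8.321610770659381 fy 5.185564266249191 fz 4.904832475661843 Mz -0.11819702086690696
hold fx -8.479445075968165 fy 5.249664692498019 fz 4.959724385261339 Mz -0.11552994289781048
hold fx -8.602389410195224 fy 5.128510147346725 fz 5.1855186083928215 Mz -0.1179347884224382
held 1.6000000000000014
free [ 0.36511609 -0.23511475  0.5467988 ]
36.575
```

View pics/chk.png

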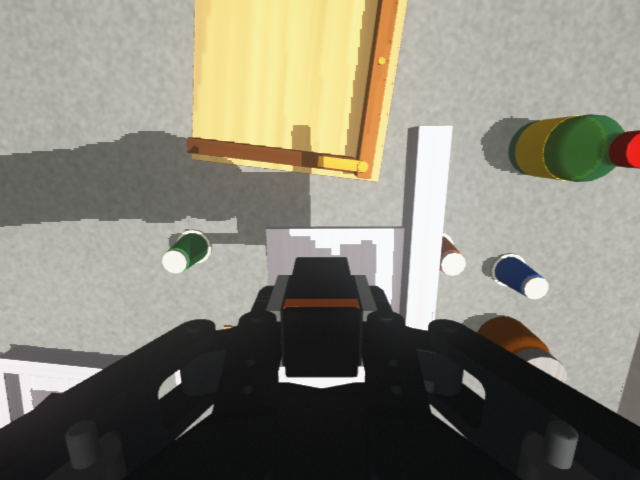

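View pics/chkz.png

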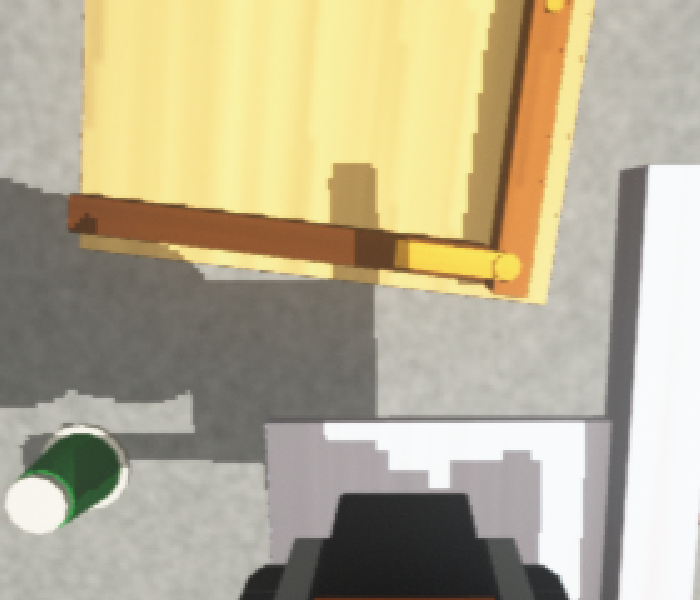

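```bash
cat > edge.py <<'E'
from h import *
import pickle
def sub(im,P,a,b,z,w=4,n=40,ch=1):
    # refine edge between pixels a,b along normal; fit line in world
    a=np.array(a,float);b=np.array(b,float);d=(b-a)/np.linalg.norm(b-a);nn=np.array([-d[1],d[0]])
    t=np.arange(-w,w+.01,.25);pts=[];ss=[]
    for s in np.linspace(.04,.96,n):
        c=a+s*(b-a);p=(c+t[:,None]*nn).astype(np.float32)
        v=cv2.remap(im,p[None,:,0],p[None,:,1],cv2.INTER_LINEAR)[0,:,ch].astype(float)
        g=np.abs(np.gradient(cv2.GaussianBlur(v[None],(0,0),2)[0]));k=g.argmax()
        pts.append(p[k]);ss.append(g[k])
    W=np.array([atz(P,p,z)[:2] for p in pts])
    vx,vy,x0,y0=cv2.fitLine(W.astype(np.float32),cv2.DIST_HUBER,0,.0003,.0001).ravel()
    r=(W-[x0,y0])@np.array([-vy,vx])
    return np.degrees(np.arctan2(vy,vx)),np.array([x0,y0]),np.std(r)*1e3
if __name__=='__main__':
    im=cv2.imread('pics/chk.png');P=pickle.load(open('chk.pkl','rb'))
    f=lambda u,v:(u/2.5+160-.3,v/2.5+60-.3)
    for n,a,b,z in [('back outer top',(527,290),(570,0),.045),('back inner top',(500,235),(530,20),.045),('board R',(548,300),(594,0),.008),('board B',(80,247),(545,302),.008),('board L',(82,190),(87,0),.008),
      ('side outer top',(75,233),(345,263),.045),('side inner top',(75,196),(340,229),.045)]:
        for ch in (0,1): print(n,ch,sub(im,P,f(*a),f(*b),z,ch=ch))
E
python3 edge.py
```

```text
back outer top 0 (np.float32(83.36303), array([0.6312877 , 0.13299952], dtype=float32), np.float64(0.12393426160038205))
back outer top 1 (np.float32(83.32946), array([0.63100344, 0.13160832], dtype=float32), np.float64(0.14088854047336374))
back inner top 0 (np.float32(84.704475), array([0.6151013 , 0.13730891], dtype=float32), np.float64(1.6274950504969732))
back inner top 1 (np.float32(83.43041), array([0.6175728 , 0.13279395], dtype=float32), np.float64(0.09026490344222786))
board R 0 (np.float32(83.37218), array([0.6449609 , 0.12517963], dtype=float32), np.float64(0.5627332838975769))
board R 1 (np.float32(83.49261), array([0.6454841 , 0.13702695], dtype=float32), np.float64(0.22776137597742846))
board B 0 (np.float32(-6.6385636), array([0.5321601 , 0.08370562], dtype=float32), np.float64(1.7528754850393455))
board B 1 (np.float32(-6.603326), array([0.5211193 , 0.08604015], dtype=float32), np.float64(1.451383058091045))
board L 0 (np.float32(82.96433), array([0.44677898, 0.15255553], dtype=float32), np.float64(0.35440629726869827))
board L 1 (np.float32(83.28663), array([0.44769505, 0.15319476], dtype=float32), np.float64(0.3184159347741699))
side outer top 0 (np.float32(-6.5486665), array([0.5041055, 0.0962225], dtype=float32), np.float64(0.16042818103237738))
side outer top 1 (np.float32(-6.4140773), array([0.51226616, 0.09530042], dtype=float32), np.float64(0.1831585379248478))
side inner top 0 (np.float32(-6.669751), array([0.5068387 , 0.11093637], dtype=float32), np.float64(0.259642242390429))
side inner top 1 (np.float32(-6.7061305), array([0.5068349 , 0.11091389], dtype=float32), np.float64(0.24255269616646827))
```

```bash
python3 - <<'E'
from h import *
g=np.array([.5605,-.2074])
move_ptp([*g,.17],q(4.5)); pause(.2); save('side','bef.png'); 
movel([*g,.075],speed=.12); F0,_=ft(10,.015); print(F0)
movel([*g,.051],speed=.04)
z=.051
while z>.0455:
    F=ft(4,.015)[0]-F0; print(round(z,4),F[2])
    if F[2]>1.5: break
    z-=.0005; movel([*g,z],speed=.02)
print(read_eef_pos(),read_time_s())
E
```

```text
[ 0.07726879 -0.08701911 -3.10364885]
0.051 -0.4935583365133853
0.0505 -0.3803191190137887
0.05 -0.329882461867562
0.0495 -0.5865716725918668
0.049 -0.6737462251354107
0.0485 -0.993031939577075
0.048 -0.5060250944822755
0.0475 -0.6292270641355726
0.047 4.274081082294529
[ 0.56051671 -0.20738824  0.04745848] 42.3
```

View pics/bef.png

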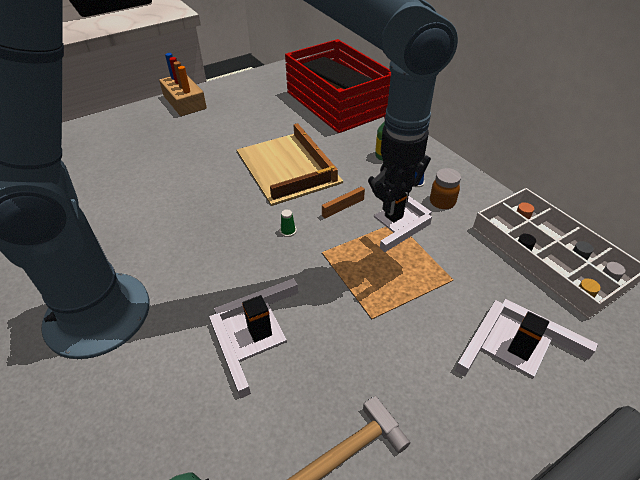

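Contact is clear, about the square's weight. Release and retreat.

```bash
python3 - <<'E'
from h import *
g=np.array([.5605,-.2074])
move_gripper(.046); pause(.2); print(read_finger_gap(),ft(5)[0])
movel([*g,.11],speed=.08); movel([*g,.2],speed=.15)
move_ptp([.57,-.27,.25],Q0.as_quat()); pause(.2); save('wrist','fin_m.png')
move_ptp([.58,.06,.25],Q0.as_quat()); pause(.2); save('wrist','fin_t.png'); save('side','fin_s.png')
print(read_time_s())
E
python3 -c "
import cv2,numpy as np
cv2.imwrite('pics/fin.png',cv2.resize(np.hstack([cv2.imread('pics/fin_%s.png'%k) for k in 'mt']),(800,300)))"
```

```text
0.04618554795245111 [ 0.40292774 -0.1286103   0.14384406]
46.8167
```

View pics/fin.png

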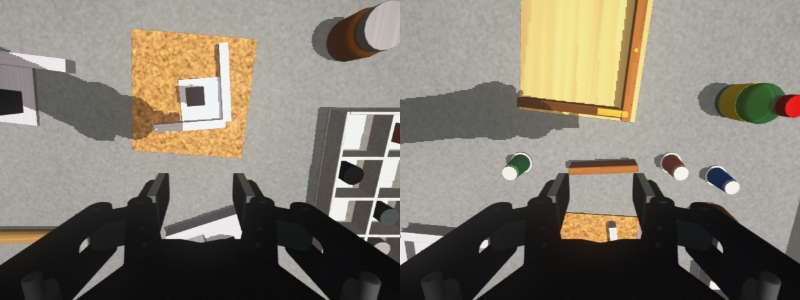

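View pics/fin_s.png

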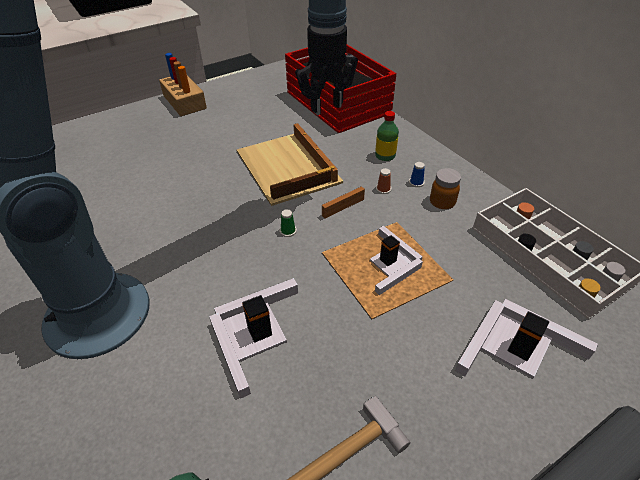

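The square lies flat on the mat (wrist picture, about (195,95)), the tray corner is square (about (625,112)), and nothing else has moved.

```bash
python3 -c "
from bench import *
print(sign_off())"
```

```text
the job is handed in; nothing more can be done
None
```

The job is done and handed in at about 47 s of the 72 s allowed. The side rail now sits square to the back rail, and the aluminium square is lying flat on the cork mat.

- **Pressing:** I gripped the smallest square and turned it until its leg sat evenly against the back rail by feel. I then pushed the side rail out with it and held both rails for 1.6 s. The readings were about 8.5 N towards the back rail, part of it probably friction on the side rail, and 5.2 N on the side rail. The square was also pressing down on the base board with about 5 N.
- **Corner check:** after lifting out, picture edge fits put the back rail at about -6.6° and the side rail at about -6.4° to -6.7°. That makes them square to within about 0.15°, which is as fine as the pictures allow.
- **Set-down:** the square touched the mat with about 4 to 5 N. The last pictures show it flat where it started, with nothing else on the bench moved.
- **Disagreement:** the tool's yaw when flush by feel was about -6.85°, against about -6.6° for the tray in the pictures. I put this down to a small twist in the grip and went by feel.

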